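Clamp a flow cell in the screw press

ROBOT

A 6-joint arm with a two-finger parallel gripper is mounted at the origin on a cart in front of the work surface, level with it; the furniture and walls round the work are solid. World frame = base frame: x ahead of the robot, y to its left, z up, the work surface at z = 0. Lengths are in m, angles in rad, forces in N, time in s.
With the tool pointing down it reaches from about 0.325 to 0.9 m from the base axis. Payload 6.1 kg.
Tool frame: the origin (TCP) lies at the centre of the arm's flange, where the gripper is bolted on; the fingertips stand 182 mm ahead of it and the grasp point (between the pads) lies 164 mm ahead of it; z points along the fingers, y is the line along which they close (so a half turn about z gives the same grasp; the last joint's range is limited). The gripper opens to 87 mm and grips with 3 to 60 N. Pads are 19 mm wide; open, the fingers measure 117 mm over their backs; the gripper's body (75 mm by 190 mm) begins 51 mm behind the grasp point.
Start: joints at [0.983, 0.22, 1.526, -0, 1.395, -0.126], TCP at [0.278, 0.56, 0.405] pointing down, gripper open.
Joint ranges: [-2.98, 2.98], [-0.91, 2.08], [0.09, 2.57], [-1.24, 4.39], [0.2, 2.65], [-2.68, 2.68]. Speed limits (rad/s): [2.57, 2.57, 3.01, 3.14, 3.14, 3.14].

INTERFACE

Orientations are given as a unit quaternion [x, y, z, w].
In Python, from bench import manip gives the robot as it stands.
- The arm moves only by the tool send_rows, never from a script. Its argument "targets" is a list of rows, each an object of numbers: "tx", "ty", "tz": the shift along the world's x, y, z in units of 40 mm (1.0 is 40 mm); "roll": the turn about the world's z in rad. In form: [{"tx": .., "ty": .., "tz": .., "roll": ..}, ...]. A call has 1 to 12 rows; each row is the pose to reach, as a shift and turn from the pose commanded when the call began; what a row does not reach only later rows make up. A row lasts 1/12 s, in which the tool goes at most 41.7 mm and 7.16 degrees, less where a joint would pass 70% of its speed; a pose out of reach is approached as far as the arm can. A call with a gripper value outside its range is refused whole. "claw" is the opening, from -1 (shut) to 1 (fully open), set as the call begins (left out, the last holds). The fingers move at their own pace and stop on an object; "newtons" is the grip in N (left out, the last holds). Time passes only in rows, so rows that repeat a pose let the fingers close. It gives the time, the measured TCP pose, the force, the opening and the grip force at its end, in the units of the state.
- manip.sense(): the state, without advancing time (a new reading comes with each control period).
- manip.camera(name): name is "scene" or "top" or "wrist"; returns (picture, depth): 400x640x3 uint8, red, green, blue; 400x640 float32, m along the optical axis (not along the pixel's ray), 0 where there is no reading.
- manip.camera_params(name): a dict with "fov_y" (degrees; the focal length in pixels is half the picture's height over the tangent of half this angle, whatever the lens; pixels are square), "cx", "cy" (the principal point, pixels), "k1" (the pictures are not rectified: a ray, as slopes to the right and down, at radius r is drawn at 1 + k1 r^2 times it, then the intrinsics apply), "cam_to_world" (4x4, takes a point from camera to world coordinates); the wrist camera has in their place "T_tool_cam" (4x4, takes a point from camera to tool coordinates, whose origin is the TCP and whose axes are the flange's). Camera axes: x right, y up, looking along -z (the intrinsics and any distortion apply to the point x, -y, -z); pixel columns grow to the right and rows downward; lengths in m; the calibration is good to about 2 mm. A picture is of the moment at which its call begins: read the wrist's pose just before it. camera_params takes no time and is no camera call.
- manip.close_job(): hands the job in; it is judged then, once.
The state is a dict: "t": time; "joint_positions": joint angles; "joint_velocities": joint speeds; "effort": joint torques, N m; "eef_pos": TCP position; "ee_rot": TCP orientation; "ft_force": force on the tool from outside, world axes, zero at the start; "moment": the same for the moment, N m; "opening": finger opening in m; "grasp_force": force on a finger pad.
Only numpy, scipy, OpenCV 4.12 (cv2) and the standard library are available. Lean on these libraries where they do the work, as an engineer would, in place of code of your own. Each camera call takes 0.05 s, during which the arm holds its last target. There are 200 camera calls.

TASK

Slide the aluminium flow cell along the bed of the small screw press until it rests against the stop at the column, then turn the T-handle clockwise until the rising resistance shows that the ram has clamped the cell firmly. Do not overtighten, leave the cell home and clamped, and leave the other things on the bench alone.

Things in the scene. Friction and masses are not known exactly. Their poses are not given: they have to be found in the camera images.
- press: Fixed C-frame screw press, grey column and arm on a steel base 140 mm wide, from y = -215 to +100 mm. Origin on the vertical screw axis at worktop height, z up. The bed runs along its y axis, open at -y, with the column at +y. Guide rails 30 mm high, 86 mm apart inside, run from y = -90 mm to the stop; from y = -90 to -125 mm they flare outwards.
- stop (a point): Centre of the face of the steel stop plate at the foot of the column (y = +45 mm, x = 0, z = 30 mm in the press's frame). The face is upright, 64 mm wide, and looks to the press's -y; the cell's end comes to rest against it.
- collar_top (a point): Top of the round collar (48 mm across) on the overhanging arm, on the screw axis, 153 mm over the worktop. The arm is 64 mm wide, from y = -33 to +79 mm, z = 105 to 143 mm. Below it hangs the ram, a steel rod with a round foot of 44 mm on the screw axis. At the start its foot is 5 to 17 mm higher than the cell's top, how much is not known.
- platen: Flat steel bed strip fixed to the press, 86 x 256 mm, its top 12 mm over the worktop; the cell slides on it. Origin: centre of its top (y = -83 mm in the press's frame). When well clamped it feels 30 to 90 N from the cell, the cell's weight of about 6 N included; more than 110 N harms the cell.
- flow_cell: Loose flat aluminium flow cell of two bolted halves: 76 mm wide (its x), 160 mm long (its y), 42 mm high, 0.5 to 0.7 kg. Origin: centre of its underside. It starts on the bed, drawn out 40 to 85 mm toward the open end, lengthwise. Home: its +y end face against the stop plate, origin at y = -35 mm in the press's frame.
- t_handle: Steel T-handle, origin on the screw axis at mid-height of its bar, 200 mm over the worktop. Turns about vertical; does not rise or sink. Bar along its own x, 12 mm thick, 142 mm over the end balls; hub 28 mm across, 12 mm above and below the bar's middle. Clockwise from above lowers the ram 3 mm a radian; it meets the cell after 1.5 to 5.6 rad. The screw stays where it is left.
- bar_end (a point): Centre of one 18 mm end ball of the T-bar, 62 mm from the screw axis; the other is opposite. Free running takes a steady 0.25 N m (5.5 N across the bar at 45 mm from the axis). From contact on a spring in the ram adds 45 N a radian, so the moment rises 0.135 N m a radian. Well clamped is 0.6 to 1.8 rad past contact (0.33 to 0.49 N m in all); aim for about 0.4 N m.
- reagent_bottle: White reagent bottle with an orange cap, standing near the front edge of the bench, bystander, 68 mm across, 135 mm high; origin at the centre of its underside.
- parafilm_roll: White film roll standing on end, bystander, 62 mm across, 50 mm high; origin at the centre of its underside.

How it is judged:
By the outcome, as a careful person would: the job done as asked, in the order asked, and still so for the second after the job is handed in, with the robot touching nothing.
It also fails if it takes over 72 s, if anything falls off the work surface, if the arm or the gripper's body presses on something with over 40 N, if the wrist force passes 120 N, or if a joint passes its speed limit or range.

## Working session

There is one attempt and no reset: what is moved stays moved. The work goes in short steps, Python scripts to look and compute and a tool call to move; the robot and the scene stay as the last step left them, time stands still between calls to the robot, and variables do not carry over. Pictures are saved under pics/ and viewed, at most 10 in all, crops included, and the job is handed in when it is done.

Besides the shell and the picture viewer there is one more tool, called after ">>>" by a JSON object that holds its "api" and its "payload". send_rows: Moves the arm, as the interface text tells. Its arguments: {"type":"object","properties":{"targets":{"type":"array","items":{"type":"object","properties":{"tx":{"type":"number"},"ty":{"type":"number"},"tz":{"type":"number"},"roll":{"type":"number"}}}},"claw":{"type":"number"},"newtons":{"type":"number"}},"required":["targets"]}

```bash
mkdir -p pics; cat > h.py <<'E'
import numpy as np, cv2
from bench import manip
from scipy.spatial.transform import Rotation as R
def cam(name):
    s=manip.sense(); p=manip.camera_params(name); im,d=manip.camera(name)
    if 'cam_to_world' in p: T=np.array(p['cam_to_world'])
    else:
        W=np.eye(4); W[:3,:3]=R.from_quat(s['ee_rot']).as_matrix(); W[:3,3]=s['eef_pos']; T=W@np.array(p['T_tool_cam'])
    return im,d,p,T
def rays(uv,p,T):
    f=200/np.tan(np.radians(p['fov_y'])/2)
    K=np.array([[f,0,p['cx']],[0,f,p['cy']],[0,0,1.]])
    q=cv2.undistortPoints(np.array(uv,float).reshape(-1,1,2),K,np.array([p['k1'],0,0,0,0.]))[:,0]
    return T[:3,3],np.c_[q[:,0],-q[:,1],-np.ones(len(q))]@T[:3,:3].T
def onplane(uv,z,p,T):
    o,d=rays(uv,p,T); return o+d*((z-o[2])/d[:,2])[:,None]
def cloud(d,p,T):
    v,u=np.mgrid[:400,:640]; o,r=rays(np.c_[u.ravel(),v.ravel()],p,T)
    P=o+r*d.reshape(-1,1); P[d.ravel()==0]=np.nan; return P.reshape(400,640,3)
def save(n,im): cv2.imwrite('pics/'+n,im[:,:,::-1])
E
python3 - <<'E'
from h import *
s=manip.sense(); print(s)
for n in ('scene','top'):
    im,d,p,T=cam(n); save(n+'0.png',im); print(n,p['fov_y'],p['k1'],T[:3,3].round(3)); np.savez('/tmp/'+n,im=im,d=d,P=cloud(d,p,T))
E
```

```text
{'t': 0.0, 'joint_positions': array([ 9.82889133e-01,  2.21214620e-01,  1.52761478e+00,  2.24159385e-05,
        1.39469579e+00, -1.26100964e-01]), 'joint_velocities': array([ 9.82962342e-04,  1.17727543e-03, -4.62526172e-04,  1.28054642e-03,
        6.22019706e-05, -5.53469174e-05]), 'effort': array([ 4.09723634e-04, -4.94617724e+01, -3.87380326e+01,  6.98613259e-02,
        5.71585307e-02, -1.57935942e-04]), 'eef_pos': array([0.27832793, 0.55930304, 0.4036421 ]), 'ee_rot': array([ 2.28858578e-01,  9.73459202e-01, -9.01485737e-04, -3.48017018e-04]), 'ft_force': array([ 0.30792102, -0.41805039,  0.59963354]), 'moment': array([-0.01671381,  0.04347397,  0.04020722]), 'grasp_force': 0.0, 'opening': 0.08722136302071588}
scene 55.123135032772836 0.0021998911427460544 [-0.171 -0.438  1.046]
top 42.08811155465568 -0.08645693321132963 [0.075 0.105 1.873]
```

View pics/scene0.png

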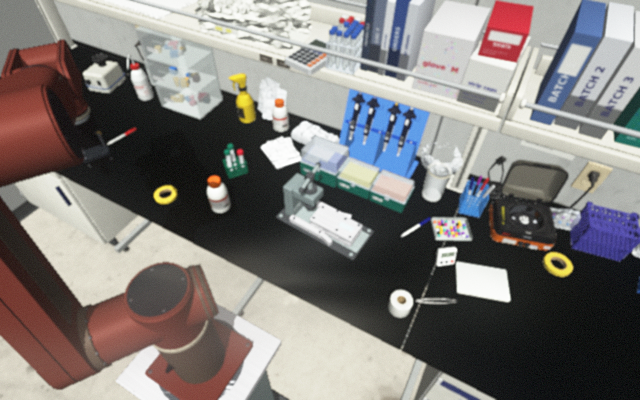

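View pics/top0.png

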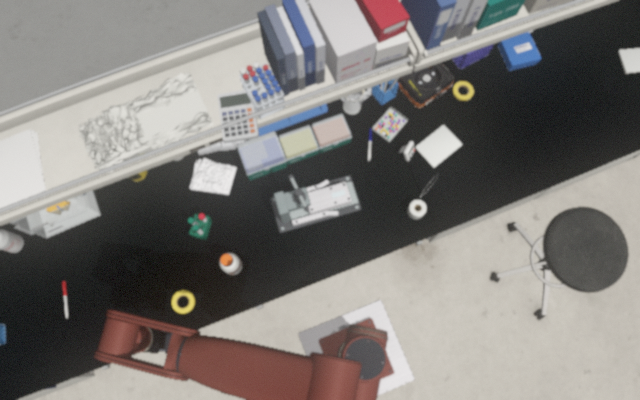

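The scene view shows the press at about (325,215), with its column on the left and the cell on the right. In the top view it sits at about (315,203). The bottle is at (230,262) and the roll at (417,208) in the top view.

```bash
python3 - <<'E'
from h import *
a=np.load('/tmp/top.npz');b=np.load('/tmp/scene.npz')
A=cv2.resize(a['im'][165:240,262:372],(770,525),interpolation=2)
B=cv2.resize(b['im'][160:265,270:380],(628,600),interpolation=2)
save('topc.png',A);save('scenec.png',B)
for n,c in(('top',a),('scene',b)):
    P=c['P']; 
    sl=P[172:236,265:368] if n=='top' else P[165:262,272:378]
    Q=sl.reshape(-1,3);Q=Q[~np.isnan(Q[:,0])]
    for lo,hi in((.006,.018),(.05,.058),(.035,.048),(.138,.16),(.185,.225)):
        m=(Q[:,2]>lo)&(Q[:,2]<hi);q=Q[m]
        if len(q)>5:
            r=cv2.minAreaRect((q[:,:2]*1000).astype(np.float32)); print(n,lo,hi,len(q),q.mean(0).round(4),np.round(r[0],1),np.round(r[1],1),round(r[2],1))
E
```

```text
top 0.006 0.018 1259 [ 0.5469 -0.0786  0.0103] [561.2 -74.9] [384.8 245.1] 68.1
top 0.05 0.058 503 [ 0.5543 -0.1185  0.054 ] [559.8 -69.4] [256.9  77.9] 85.5
top 0.035 0.048 156 [ 0.5456 -0.0893  0.0421] [563.9 -68.8] [259.9 130.6] 82.6
top 0.138 0.16 470 [0.5689 0.0179 0.1463] [572.1   9.3] [110.8  79.7] 86.9
top 0.185 0.225 185 [ 0.5666 -0.0137  0.2074] [567.2 -13.3] [142.   25.8] 1.1
scene 0.006 0.018 1133 [ 0.5632 -0.087   0.0105] [627.2 -37.6] [430.8 387. ] 28.5
scene 0.05 0.058 960 [ 0.5745 -0.1092  0.0537] [625.6 -47.1] [254.8 304.4] 4.6
scene 0.035 0.048 344 [ 0.6465 -0.0592  0.0418] [671.9 -52.2] [389.1 306. ] 14.9
scene 0.138 0.16 455 [0.5627 0.0111 0.1448] [568.    8.6] [117.   81.2] 85.4
scene 0.185 0.225 183 [ 0.5568 -0.0173  0.2049] [562.1 -15.7] [132.7  27.5] 9.1
```

View pics/topc.png

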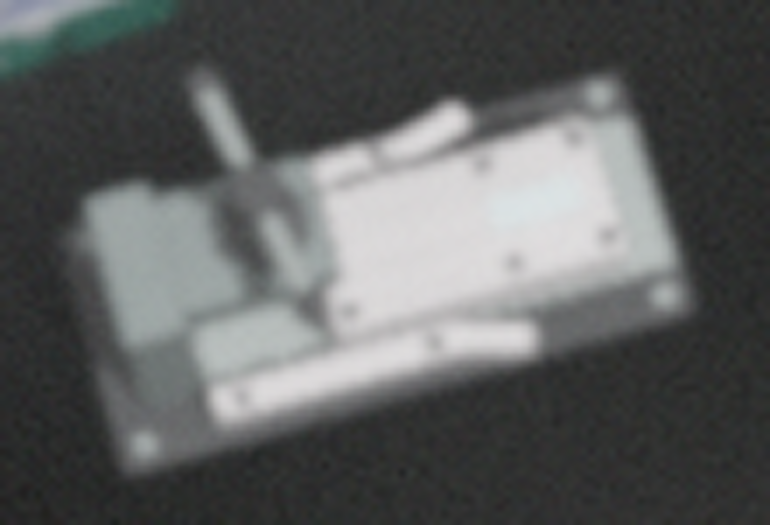

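View pics/scenec.png

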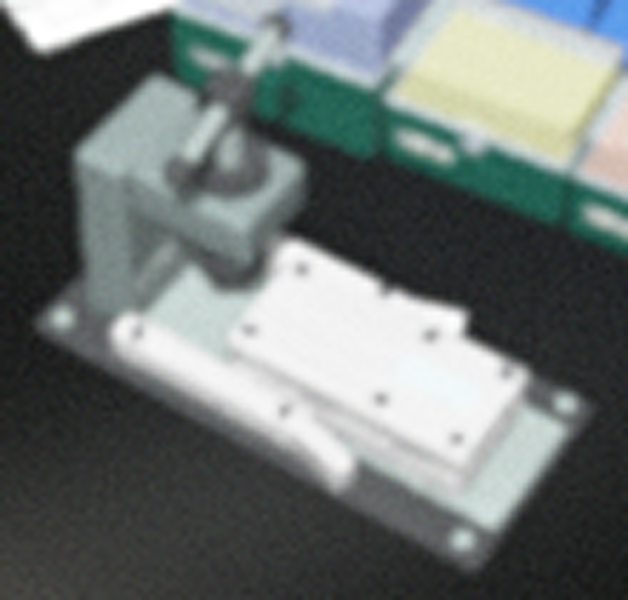

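The crops show the cell's top face well: top crop corners near (600,120), (625,250), (335,335) and (325,195). The column is to the left and the T-bar runs from (200,75) to (310,300), roughly across the bed.

```bash
python3 - <<'E'
from h import *
C={}
for n in('top','scene'):
    p=manip.camera_params(n); C[n]=(p,np.array(p['cam_to_world']))
t=lambda L:np.array(L)/7.+[262,165]-.5
s=lambda L:np.array(L)/5.71+[270,160]-.5
def tri(a,b):
    (o1,d1),(o2,d2)=rays(a,*C['top']),rays(b,*C['scene'])
    out=[]
    for x,y in zip(d1,d2):
        k=np.linalg.lstsq(np.c_[x,-y],o2-o1,rcond=None)[0]; out.append(np.r_[(o1+k[0]*x+o2+k[1]*y)/2,np.linalg.norm(o1+k[0]*x-o2-k[1]*y)])
    return np.round(out,4)
print('balls',tri(t([[202,75],[308,300]]),s([[278,22],[185,180]])))
print('cell tri',tri(t([[335,335],[627,250],[600,118]]),s([[230,338],[467,468],[527,378]])))
print('cell top z.054',onplane(t([[335,335],[627,250],[600,118],[322,195]]),.054,*C['top']).round(4),onplane(s([[230,338],[467,468],[527,378],[282,240]]),.054,*C['scene']).round(4))
print('platen end',onplane(t([[680,268],[637,112]]),.012,*C['top']).round(4),onplane(s([[496,528],[577,408]]),.012,*C['scene']).round(4))
print('base',onplane(t([[620,72],[692,310],[130,475],[65,240]]),.008,*C['top']).round(4))
print('base s',onplane(s([[592,405],[473,570],[35,325]]),.008,*C['scene']).round(4))
E
```

```text
balls [[ 6.321e-01 -1.170e-02  2.039e-01  1.600e-03]
 [ 5.124e-01 -1.970e-02  1.894e-01  4.000e-04]]
cell tri [[ 0.5271 -0.037   0.0486  0.0018]
 [ 0.5148 -0.1964  0.0419  0.0021]
 [ 0.5799 -0.2056  0.0587  0.0048]]
cell top z.054 [[ 0.5251 -0.036   0.054 ]
 [ 0.5112 -0.1936  0.054 ]
 [ 0.5829 -0.2083  0.054 ]
 [ 0.5978 -0.0574  0.054 ]] [[ 0.5241 -0.0397  0.054 ]
 [ 0.5074 -0.1999  0.054 ]
 [ 0.5814 -0.203   0.054 ]
 [ 0.6059 -0.0298  0.054 ]]
platen end [[ 0.5016 -0.2228  0.012 ]
 [ 0.5903 -0.2353  0.012 ]] [[ 0.5066 -0.222   0.012 ]
 [ 0.6071 -0.2281  0.012 ]]
base [[ 0.6158 -0.2363  0.008 ]
 [ 0.4789 -0.2204  0.008 ]
 [ 0.5059  0.088   0.008 ]
 [ 0.6387  0.075   0.008 ]]
base s [[ 0.6165 -0.2341  0.008 ]
 [ 0.4774 -0.2217  0.008 ]
 [ 0.5071  0.0881  0.008 ]]
```

>>> {"api": "send_rows", "payload": {"claw": -0.3, "targets": [{"tx": 0, "ty": -0.3, "tz": 0.5, "roll": -0.05}, {"tx": 0.3, "ty": -1, "tz": 1, "roll": -0.1}, {"tx": 0.6, "ty": -1.8, "tz": 1, "roll": -0.2}, {"tx": 0.9, "ty": -2.6, "tz": 1, "roll": -0.3}, {"tx": 1.2, "ty": -3.5, "tz": 1, "roll": -0.4}, {"tx": 1.5, "ty": -4.4, "tz": 1, "roll": -0.5}, {"tx": 1.8, "ty": -5.3, "tz": 1, "roll": -0.6}, {"tx": 2.1, "ty": -6.2, "tz": 1, "roll": -0.7}, {"tx": 2.4, "ty": -7.1, "tz": 1, "roll": -0.8}, {"tx": 2.7, "ty": -8.0, "tz": 1, "roll": -0.9}, {"tx": 3, "ty": -8.9, "tz": 1, "roll": -1}, {"tx": 3.3, "ty": -9.8, "tz": 1, "roll": -1.1}]}}

```text
t: 1.1
eef_pos: [0.4104, 0.1658, 0.4445]
ee_rot: [0.706, 0.709, -0.0, -0.0]
ft_force: [0.9, 0.0, -0.5]
opening: 0.031
grasp_force: 0.0
```

>>> {"api": "send_rows", "payload": {"targets": [{"tx": 0.3, "ty": -0.9, "tz": 0, "roll": -0.03}, {"tx": 0.6, "ty": -1.8, "tz": 0, "roll": -0.06}, {"tx": 0.9, "ty": -2.7, "tz": 0, "roll": -0.09}, {"tx": 1.2, "ty": -3.6, "tz": 0, "roll": -0.09}, {"tx": 1.5, "ty": -4.5, "tz": 0, "roll": -0.09}, {"tx": 1.8, "ty": -5.4, "tz": 0, "roll": -0.09}, {"tx": 2.1, "ty": -6.3, "tz": 0, "roll": -0.09}, {"tx": 2.4, "ty": -7.2, "tz": 0, "roll": -0.09}, {"tx": 2.7, "ty": -8.1, "tz": 0, "roll": -0.09}, {"tx": 3.0, "ty": -9.0, "tz": 0, "roll": -0.09}, {"tx": 3.3, "ty": -9.9, "tz": 0, "roll": -0.09}, {"tx": 3.4, "ty": -10.2, "tz": 0, "roll": -0.09}]}}

```text
t: 2.1
eef_pos: [0.5468, -0.2448, 0.4437]
ee_rot: [0.736, 0.677, -0.001, 0.0]
ft_force: [-0.2, 0.9, -0.9]
opening: 0.0304
grasp_force: 0.0
```

```bash
python3 - <<'E'
from h import *
im,d,p,T=cam('wrist'); s=manip.sense(); print(s['eef_pos'],s['ee_rot'],s['ft_force'],s['moment'])
np.savez('/tmp/w',im=im,d=d,P=cloud(d,p,T)); save('w0.png',im)
E
```

```text
[ 0.54681828 -0.24492516  0.44354878] [ 7.36490978e-01  6.76446998e-01 -7.06076134e-04 -2.36492777e-06] [-1.89585881  0.86118126 -0.48561947] [-0.12879329  0.12661342  0.00904184]
```

View pics/w0.png

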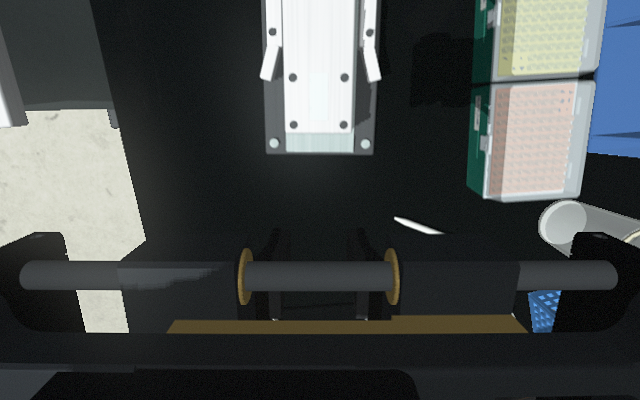

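The wrist view shows the cell's near end at row 133 (columns 285–354) and the base's end at row 154 (columns 265–373). The cell is between the rails.

```bash
python3 - <<'E'
from h import *
p=manip.camera_params('wrist'); s=manip.sense()
W=np.eye(4); W[:3,:3]=R.from_quat(s['ee_rot']).as_matrix(); W[:3,3]=s['eef_pos']; T=W@np.array(p['T_tool_cam'])
print('cell end',onplane([[285,133],[354,133],[285,2],[354,2]],.054,p,T).round(4))
print('base end',onplane([[265,154],[373,154],[265,60],[375,60]],.008,p,T).round(4))
P=np.load('/tmp/w.npz')['P']
print(P[100,320],P[145,320],P[151,320],P[150,268])
E
```

```text
cell end [[ 0.5134 -0.1963  0.054 ]
 [ 0.5909 -0.2029  0.054 ]
 [ 0.528  -0.0646  0.054 ]
 [ 0.5985 -0.0706  0.054 ]]
base end [[ 0.4797 -0.2236  0.008 ]
 [ 0.6185 -0.2354  0.008 ]
 [ 0.4941 -0.1113  0.008 ]
 [ 0.6256 -0.1225  0.008 ]]
[ 0.55567418 -0.16407527  0.05426774] [ 0.55145427 -0.21771784  0.01233366] [ 0.5508019  -0.22590011  0.00757314] [ 0.48405082 -0.21907006  0.00661636]
```

>>> {"api": "send_rows", "payload": {"targets": [{"tz": -0.6}, {"tz": -1.4}, {"tz": -2.2}, {"tz": -3}, {"tz": -3.8}, {"tz": -4.5}, {"tz": -5.1}, {"tz": -5.5}, {"tz": -5.8}, {"tz": -5.85}, {"tz": -5.85}, {"tz": -5.85}]}}

```text
validation failed for argument at $.ta...
```

```bash
python3 - <<'E'
from h import *
s=manip.sense(); print(s['t'],s['eef_pos'],s['ft_force'],s['moment'])
E
```

```text
2.15 [ 0.54681828 -0.24492516  0.44354878] [-1.89585881  0.86118126 -0.48561947] [-0.12879329  0.12661342  0.00904184]
```

All four fields are needed in each row.

>>> {"api": "send_rows", "payload": {"targets": [{"tx": 0, "ty": 0, "tz": -0.6, "roll": 0}, {"tx": 0, "ty": 0, "tz": -1.4, "roll": 0}, {"tx": 0, "ty": 0, "tz": -2.2, "roll": 0}, {"tx": 0, "ty": 0, "tz": -3.0, "roll": 0}, {"tx": 0, "ty": 0, "tz": -3.8, "roll": 0}, {"tx": 0, "ty": 0, "tz": -4.6, "roll": 0}, {"tx": 0, "ty": 0, "tz": -5.2, "roll": 0}, {"tx": 0, "ty": 0, "tz": -5.6, "roll": 0}, {"tx": 0, "ty": 0, "tz": -5.8, "roll": 0}, {"tx": 0, "ty": 0, "tz": -5.85, "roll": 0}, {"tx": 0, "ty": 0, "tz": -5.85, "roll": 0}, {"tx": 0, "ty": 0, "tz": -5.85, "roll": 0}]}}

```text
t: 3.15
eef_pos: [0.5471, -0.2405, 0.2122]
ee_rot: [0.735, 0.678, 0.0, 0.001]
ft_force: [0.7, 0.1, 0.4]
opening: 0.0309
grasp_force: 0.0
```

```bash
python3 - <<'E'
from h import *
s=manip.sense(); print(s['t'],s['eef_pos'],s['ft_force'],s['moment'])
E
```

```text
3.15 [ 0.54709214 -0.24053939  0.21220389] [0.67758181 0.11345663 0.42360002] [-0.09144522  0.10477353 -0.05411351]
```

>>> {"api": "send_rows", "payload": {"targets": [{"tx": 0.02, "ty": 0.25, "tz": 0, "roll": 0}, {"tx": 0.04, "ty": 0.5, "tz": 0, "roll": 0}, {"tx": 0.06, "ty": 0.7, "tz": 0, "roll": 0}, {"tx": 0.07, "ty": 0.87, "tz": 0, "roll": 0}, {"tx": 0.09, "ty": 1.04, "tz": 0, "roll": 0}, {"tx": 0.1, "ty": 1.21, "tz": 0, "roll": 0}, {"tx": 0.12, "ty": 1.38, "tz": 0, "roll": 0}, {"tx": 0.13, "ty": 1.55, "tz": 0, "roll": 0}, {"tx": 0.15, "ty": 1.72, "tz": 0, "roll": 0}, {"tx": 0.16, "ty": 1.89, "tz": 0, "roll": 0}, {"tx": 0.17, "ty": 2.04, "tz": 0, "roll": 0}, {"tx": 0.18, "ty": 2.15, "tz": 0, "roll": 0}]}}

```text
t: 4.15
eef_pos: [0.5542, -0.1544, 0.2116]
ee_rot: [0.735, 0.678, 0.0, 0.001]
ft_force: [0.1, -6.1, 4.4]
opening: 0.0304
grasp_force: 2.8
```

>>> {"api": "send_rows", "payload": {"targets": [{"tx": 0.0, "ty": 0.06, "tz": 0, "roll": 0}, {"tx": 0.01, "ty": 0.12, "tz": 0, "roll": 0}, {"tx": 0.02, "ty": 0.18, "tz": 0, "roll": 0}, {"tx": 0.02, "ty": 0.22, "tz": 0, "roll": 0}, {"tx": 0.02, "ty": 0.26, "tz": 0, "roll": 0}, {"tx": 0.02, "ty": 0.3, "tz": 0, "roll": 0}, {"tx": 0.03, "ty": 0.33, "tz": 0, "roll": 0}, {"tx": 0.03, "ty": 0.36, "tz": 0, "roll": 0}]}}

```text
t: 4.82
eef_pos: [0.5553, -0.141, 0.2116]
ee_rot: [0.735, 0.678, -0.001, 0.002]
ft_force: [-1.9, -12.0, 2.5]
opening: 0.0303
grasp_force: 6.3
```

>>> {"api": "send_rows", "payload": {"targets": [{"tx": 0.0, "ty": 0.02, "tz": 0, "roll": 0}, {"tx": 0.0, "ty": 0.04, "tz": 0, "roll": 0}, {"tx": 0.0, "ty": 0.05, "tz": 0, "roll": 0}, {"tx": 0.0, "ty": 0.05, "tz": 0, "roll": 0}]}}

```text
t: 5.15
eef_pos: [0.5551, -0.1405, 0.2116]
ee_rot: [0.735, 0.678, -0.001, 0.003]
ft_force: [-2.1, -15.8, 1.8]
opening: 0.0309
grasp_force: 7.9
```

>>> {"api": "send_rows", "payload": {"targets": [{"tx": 0.0, "ty": 0.03, "tz": 0, "roll": 0}, {"tx": 0.0, "ty": 0.05, "tz": 0, "roll": 0}, {"tx": 0.0, "ty": 0.05, "tz": 0, "roll": 0}]}}

```text
t: 5.4
eef_pos: [0.5548, -0.1398, 0.2117]
ee_rot: [0.735, 0.678, -0.003, 0.003]
ft_force: [-4.3, -22.3, 1.9]
opening: 0.0305
grasp_force: 11.4
```

```bash
python3 - <<'E'
from h import *
im,d,p,T=cam('top'); A=cv2.resize(im[165:240,262:372],(770,525),interpolation=2); save('t1.png',A)
im,d,p,T=cam('scene'); B=cv2.resize(im[160:265,270:380],(628,600),interpolation=2); save('s1.png',B)
E
```

```text
(no output)
```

View pics/s1.png

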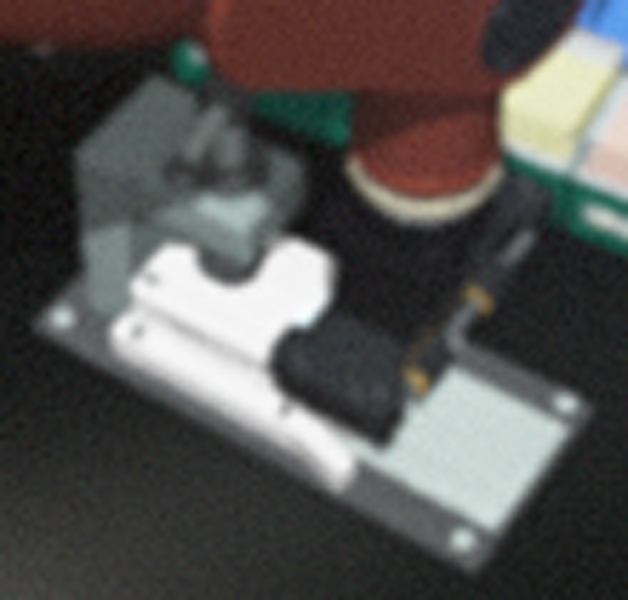

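The cell's far screw is now beside the column at (150,278) and the bed behind the gripper is empty. The force rise and the finger position (press y ≈ -115 mm at the cell's end) both say it is home. Next I back off and rise.

>>> {"api": "send_rows", "payload": {"targets": [{"tx": 0, "ty": -0.3, "tz": 0, "roll": 0}, {"tx": -0.05, "ty": -0.7, "tz": 0, "roll": 0}, {"tx": -0.1, "ty": -1.2, "tz": 0, "roll": 0}, {"tx": -0.1, "ty": -1.2, "tz": 0.5, "roll": 0}, {"tx": -0.1, "ty": -1.2, "tz": 1.3, "roll": 0}, {"tx": -0.1, "ty": -1.2, "tz": 2.2, "roll": 0}, {"tx": -0.1, "ty": -1.2, "tz": 3.1, "roll": 0}, {"tx": -0.1, "ty": -1.2, "tz": 4.0, "roll": 0}, {"tx": -0.1, "ty": -1.2, "tz": 4.8, "roll": 0}, {"tx": -0.1, "ty": -1.2, "tz": 5.4, "roll": 0}, {"tx": -0.1, "ty": -1.2, "tz": 5.5, "roll": 0}, {"tx": -0.1, "ty": -1.2, "tz": 5.5, "roll": 0}], "claw": -0.3}}

```text
t: 6.5
eef_pos: [0.5513, -0.1836, 0.4325]
ee_rot: [0.735, 0.678, 0.001, 0.001]
ft_force: [-0.1, 0.3, -0.1]
opening: 0.0307
grasp_force: 0.0
```

```bash
python3 - <<'E'
from h import *
s=manip.sense(); print(s['t'],s['eef_pos'])
im,d,p,T=cam('wrist'); save('w1.png',im); P=cloud(d,p,T); np.savez('/tmp/w1',im=im,P=P,T=T)
Q=P.reshape(-1,3); m=(Q[:,2]>.19)&(Q[:,2]<.225)&(abs(Q[:,0]-.566)<.1)&(abs(Q[:,1]+.015)<.09); q=Q[m]
print(len(q)); 
if len(q): print(q.mean(0),cv2.minAreaRect((q[:,:2]*1000).astype(np.float32)))
E
```

```text
6.5 [ 0.5512548  -0.18359043  0.43253269]
0
```

View pics/w1.png

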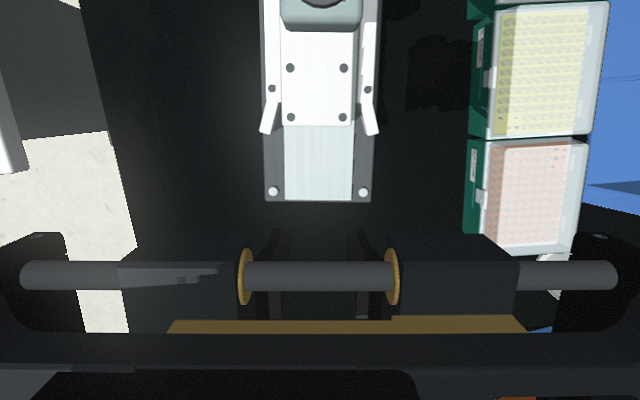

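The cell's near end now shows at row 126 (columns 282–354), inside the flare.

```bash
python3 - <<'E'
from h import *
p=manip.camera_params('wrist'); T=np.load('/tmp/w1.npz')['T']
a=onplane([[282,126],[354,126]],.054,p,T); b=onplane([[264,200],[372,202]],.008,p,T)
print(a,b); yv=np.array([.085,.9964]); print('cell end from base end',(a[:,:2]@yv).mean()-(b[:,:2]@yv).mean())
for n in('top','scene'):
    Q=np.load(f'/tmp/{n}.npz')['P'].reshape(-1,3); m=(Q[:,2]>.19)&(Q[:,2]<.225)&(np.hypot(Q[:,0]-.566,Q[:,1]+.0155)<.085); q=Q[m]
    c=q[:,:2].mean(0); u,s,v=np.linalg.svd(q[:,:2]-c); l=(q[:,:2]-c)@v[0]; e=[(c+v[0]*k).round(4) for k in(l.min(),l.max())]
    h=q[q[:,2]>.209]; print(n,len(q),c,v[0],e,len(h),h.mean(0) if len(h) else '')
E
```

```text
[[ 0.51794995 -0.12647819  0.054     ]
 [ 0.59603495 -0.13278399  0.054     ]] [[ 0.47917407 -0.22046272  0.008     ]
 [ 0.61950457 -0.23464921  0.008     ]]
cell end from base end 0.09822285668406389
top 184 [ 0.56654228 -0.01377891] [-0.99740943 -0.07193344] [array([ 0.6381, -0.0086]), array([ 0.4962, -0.0188])] 74 [ 0.56214243 -0.01346252  0.21272566]
scene 194 [ 0.56123544 -0.01688141] [-0.99754131 -0.07008095] [array([ 0.6382, -0.0115]), array([ 0.4957, -0.0215])] 47 [ 0.56632328 -0.01513566  0.21109728]
```

>>> {"api": "send_rows", "payload": {"claw": -1, "newtons": 20, "targets": [{"tx": -0.1, "ty": 0.4, "tz": 0, "roll": 0}, {"tx": -0.2, "ty": 1.1, "tz": 0, "roll": 0}, {"tx": -0.3, "ty": 1.9, "tz": 0, "roll": 0}, {"tx": -0.4, "ty": 2.6, "tz": 0, "roll": 0}, {"tx": -0.5, "ty": 3.2, "tz": 0, "roll": 0}, {"tx": -0.5, "ty": 3.45, "tz": 0, "roll": 0}, {"tx": -0.5, "ty": 3.45, "tz": -0.3, "roll": 0}, {"tx": -0.5, "ty": 3.45, "tz": -0.8, "roll": 0}, {"tx": -0.5, "ty": 3.45, "tz": -1.3, "roll": 0}, {"tx": -0.5, "ty": 3.45, "tz": -1.7, "roll": 0}, {"tx": -0.5, "ty": 3.45, "tz": -1.7, "roll": 0}, {"tx": -0.5, "ty": 3.45, "tz": -1.7, "roll": 0}]}}

```text
t: 7.55
eef_pos: [0.5302, -0.0466, 0.3603]
ee_rot: [0.735, 0.678, -0.001, -0.002]
ft_force: [0.7, -0.1, -0.1]
opening: 0.0007
grasp_force: 0.0
```

```bash
cat > m.py <<'E'
from h import *
AX=np.array([.567,-.015])
def rd():
    s=manip.sense(); r=s['eef_pos'][:2]-AX; F=s['ft_force']; M=s['moment']
    # moment about the axis: taken at TCP or with zero free moment
    return np.r_[s['t'],s['eef_pos'],np.hypot(*r),np.arctan2(r[1],r[0]),F,M[2],r[0]*F[1]-r[1]*F[0]]
def show(n=4):
    A=[rd()]
    for _ in range(n): manip.camera('wrist'); A.append(rd())
    A=np.array(A); print('last move',A[0].round(3)); 
    if n: print('mean',A[1:].mean(0).round(3),'std',A[1:,6:].std(0).round(3))
    return A
E
python3 -c "from m import *; show(6)"
```

```text
last move [ 7.55   0.53  -0.047  0.36   0.049 -2.432  0.672 -0.137 -0.123  0.033
  0.026]
mean [ 7.725  0.531 -0.047  0.363  0.048 -2.42   0.242 -0.119 -0.108 -0.
  0.012] std [0.464 0.254 0.339 0.018 0.012]
```

```bash
cat > tab.py <<'E'
import sys,numpy as np
a,st,n=map(float,sys.argv[1:4]); x0,y0=(map(float,sys.argv[4:6]) if len(sys.argv)>4 else (1.125*np.cos(a),1.125*np.sin(a)))
for i in range(1,int(n)+1):
    f=a-st*i; print(round(f,2),round(1.125*np.cos(f)-x0,2),round(1.125*np.sin(f)-y0,2))
E
python3 tab.py 3.86 .12 12 -.9 -.79
```

```text
3.74 -0.03 0.16
3.62 -0.1 0.27
3.5 -0.15 0.4
3.38 -0.19 0.52
3.26 -0.22 0.66
3.14 -0.22 0.79
3.02 -0.22 0.93
2.9 -0.19 1.06
2.78 -0.15 1.19
2.66 -0.1 1.31
2.54 -0.03 1.43
2.42 0.06 1.53
```

>>> {"api": "send_rows", "payload": {"targets": [{"tx": -0.03, "ty": 0.16, "tz": 0, "roll": 0}, {"tx": -0.1, "ty": 0.27, "tz": 0, "roll": 0}, {"tx": -0.15, "ty": 0.4, "tz": 0, "roll": 0}, {"tx": -0.19, "ty": 0.52, "tz": 0, "roll": 0}, {"tx": -0.22, "ty": 0.66, "tz": 0, "roll": 0}, {"tx": -0.22, "ty": 0.79, "tz": 0, "roll": 0}, {"tx": -0.22, "ty": 0.93, "tz": 0, "roll": 0}, {"tx": -0.19, "ty": 1.06, "tz": 0, "roll": 0}]}}

```text
t: 8.52
eef_pos: [0.5232, -0.0042, 0.3635]
ee_rot: [0.735, 0.678, -0.001, 0.002]
ft_force: [0.4, -7.1, 0.9]
opening: 0.0004
grasp_force: 2.9
```

```bash
python3 -c "from m import *; show(2)"; python3 tab.py 2.9 .12 8;python3 tab.py 1.94 .1 12
```

```text
last move [ 8.517e+00  5.230e-01 -4.000e-03  3.630e-01  4.500e-02  2.899e+00
  4.340e-01 -7.122e+00  9.130e-01 -3.300e-02  3.070e-01]
mean [ 8.592e+00  5.230e-01 -3.000e-03  3.630e-01  4.500e-02  2.884e+00
 -5.300e-01 -4.293e+00  1.224e+00 -2.100e-02  1.940e-01] std [0.366 0.54  0.101 0.034 0.019]
2.78 0.04 0.13
2.66 0.1 0.25
2.54 0.16 0.37
2.42 0.25 0.47
2.3 0.34 0.57
2.18 0.45 0.65
2.06 0.56 0.72
1.94 0.69 0.78
1.84 0.11 0.04
1.74 0.22 0.06
1.64 0.33 0.07
1.54 0.44 0.08
1.44 0.55 0.07
1.34 0.66 0.05
1.24 0.77 0.01
1.14 0.88 -0.03
1.04 0.98 -0.08
0.94 1.07 -0.14
0.84 1.16 -0.21
0.74 1.24 -0.29
```

>>> {"api": "send_rows", "payload": {"targets": [{"tx": 0.04, "ty": 0.13, "tz": 0, "roll": 0}, {"tx": 0.1, "ty": 0.25, "tz": 0, "roll": 0}, {"tx": 0.16, "ty": 0.37, "tz": 0, "roll": 0}, {"tx": 0.25, "ty": 0.47, "tz": 0, "roll": 0}, {"tx": 0.34, "ty": 0.57, "tz": 0, "roll": 0}, {"tx": 0.45, "ty": 0.65, "tz": 0, "roll": 0}, {"tx": 0.56, "ty": 0.72, "tz": 0, "roll": 0}, {"tx": 0.69, "ty": 0.78, "tz": 0, "roll": 0}]}}

```text
t: 9.28
eef_pos: [0.5501, 0.0276, 0.3624]
ee_rot: [0.735, 0.678, -0.002, -0.001]
ft_force: [-4.8, -4.0, 0.8]
opening: 0.0005
grasp_force: 2.3
```

```bash
python3 -c "from m import *; show(0)"
```

```text
last move [ 9.283  0.55   0.028  0.362  0.046  1.949 -4.849 -3.95   0.801 -0.025
  0.274]
```

>>> {"api": "send_rows", "payload": {"targets": [{"tx": 0.11, "ty": 0.04, "tz": 0, "roll": 0}, {"tx": 0.22, "ty": 0.06, "tz": 0, "roll": 0}, {"tx": 0.33, "ty": 0.07, "tz": 0, "roll": 0}, {"tx": 0.44, "ty": 0.08, "tz": 0, "roll": 0}]}}

```text
t: 9.62
eef_pos: [0.5672, 0.0309, 0.362]
ee_rot: [0.735, 0.678, -0.002, -0.002]
ft_force: [-7.6, -2.9, 2.0]
opening: 0.0005
grasp_force: 3.4
```

```bash
python3 -c "from m import *; show(0)"; python3 tab.py 1.54 .1 4;python3 tab.py 1.14 .1 4; python3 tab.py .74 .1 4;python3 tab.py .34 .1 4;python3 tab.py -.06 .1 4
```

```text
last move [ 9.617  0.567  0.031  0.362  0.046  1.567 -7.646 -2.883  2.022 -0.125
  0.35 ]
1.44 0.11 -0.01
1.34 0.22 -0.03
1.24 0.33 -0.06
1.14 0.44 -0.1
1.04 0.1 -0.05
0.94 0.19 -0.11
0.84 0.28 -0.18
0.74 0.36 -0.26
0.64 0.07 -0.09
0.54 0.13 -0.18
0.44 0.19 -0.28
0.34 0.23 -0.38
0.24 0.03 -0.11
0.14 0.05 -0.22
0.04 0.06 -0.33
-0.06 0.06 -0.44
-0.16 -0.01 -0.11
-0.26 -0.04 -0.22
-0.36 -0.07 -0.33
-0.46 -0.11 -0.43
```

>>> {"api": "send_rows", "payload": {"targets": [{"tx": 0.11, "ty": -0.01, "tz": 0, "roll": 0}, {"tx": 0.22, "ty": -0.03, "tz": 0, "roll": 0}, {"tx": 0.33, "ty": -0.06, "tz": 0, "roll": 0}, {"tx": 0.44, "ty": -0.1, "tz": 0, "roll": 0}]}}

```text
t: 9.95
eef_pos: [0.5846, 0.0275, 0.3616]
ee_rot: [0.735, 0.678, -0.002, -0.003]
ft_force: [-7.5, 1.1, 1.3]
opening: 0.0004
grasp_force: 3.0
```

```bash
python3 -c "from m import *; show(0)"
```

```text
last move [ 9.95   0.585  0.028  0.362  0.046  1.179 -7.542  1.117  1.311 -0.037
  0.34 ]
```

>>> {"api": "send_rows", "payload": {"targets": [{"tx": 0.1, "ty": -0.05, "tz": 0, "roll": 0}, {"tx": 0.19, "ty": -0.11, "tz": 0, "roll": 0}, {"tx": 0.28, "ty": -0.18, "tz": 0, "roll": 0}, {"tx": 0.36, "ty": -0.26, "tz": 0, "roll": 0}]}}

```text
t: 10.28
eef_pos: [0.5991, 0.0177, 0.3615]
ee_rot: [0.735, 0.678, -0.001, -0.003]
ft_force: [-6.4, 2.7, -0.0]
opening: 0.0003
grasp_force: 2.7
```

```bash
python3 -c "from m import *; show(0)"
```

```text
last move [10.283  0.599  0.018  0.362  0.046  0.795 -6.447  2.725 -0.028 -0.024
  0.298]
```

>>> {"api": "send_rows", "payload": {"targets": [{"tx": 0.07, "ty": -0.09, "tz": 0, "roll": 0}, {"tx": 0.13, "ty": -0.18, "tz": 0, "roll": 0}, {"tx": 0.19, "ty": -0.28, "tz": 0, "roll": 0}, {"tx": 0.23, "ty": -0.38, "tz": 0, "roll": 0}]}}

```text
t: 10.62
eef_pos: [0.6086, 0.0028, 0.3616]
ee_rot: [0.735, 0.678, -0.001, -0.003]
ft_force: [-3.0, 6.0, -0.1]
opening: -0.0001
grasp_force: 2.5
```

```bash
python3 -c "from m import *; show(0)"
```

```text
last move [ 1.0617e+01  6.0900e-01  3.0000e-03  3.6200e-01  4.5000e-02  4.0500e-01
 -3.0110e+00  6.0040e+00 -8.0000e-02 -3.5000e-02  3.0300e-01]
```

>>> {"api": "send_rows", "payload": {"targets": [{"tx": 0.03, "ty": -0.11, "tz": 0, "roll": 0}, {"tx": 0.05, "ty": -0.22, "tz": 0, "roll": 0}, {"tx": 0.06, "ty": -0.33, "tz": 0, "roll": 0}, {"tx": 0.06, "ty": -0.44, "tz": 0, "roll": 0}]}}

```text
t: 10.95
eef_pos: [0.6111, -0.0141, 0.3618]
ee_rot: [0.735, 0.678, 0.0, -0.003]
ft_force: [-2.6, 8.6, -0.4]
opening: 0.0008
grasp_force: 3.5
```

```bash
python3 -c "from m import *; show(0)"
```

```text
last move [10.95   0.611 -0.014  0.362  0.044  0.021 -2.578  8.645 -0.435 -0.107
  0.384]
```

>>> {"api": "send_rows", "payload": {"targets": [{"tx": -0.01, "ty": -0.11, "tz": 0, "roll": 0}, {"tx": -0.04, "ty": -0.22, "tz": 0, "roll": 0}, {"tx": -0.07, "ty": -0.33, "tz": 0, "roll": 0}, {"tx": -0.11, "ty": -0.43, "tz": 0, "roll": 0}]}}

```text
t: 11.28
eef_pos: [0.6074, -0.0311, 0.3624]
ee_rot: [0.735, 0.678, 0.002, -0.002]
ft_force: [2.0, 9.7, 0.4]
opening: 0.0009
grasp_force: 3.7
```

```bash
python3 -c "from m import *; show(0)";python3 tab.py -.46 .1 3;python3 tab.py -.76 .1 3; python3 tab.py -1.06 .1 3;python3 tab.py -1.36 .1 3;python3 tab.py -1.66 .1 3;python3 tab.py -1.96 .1 3;python3 tab.py -2.26 .1 3
```

```text
last move [11.283  0.607 -0.031  0.362  0.043 -0.379  2.032  9.709  0.35  -0.108
  0.425]
-0.56 -0.05 -0.1
-0.66 -0.12 -0.19
-0.76 -0.19 -0.28
-0.86 -0.08 -0.08
-0.96 -0.17 -0.15
-1.06 -0.27 -0.21
-1.16 -0.1 -0.05
-1.26 -0.21 -0.09
-1.36 -0.31 -0.12
-1.46 -0.11 -0.02
-1.56 -0.22 -0.02
-1.66 -0.34 -0.02
-1.76 -0.11 0.02
-1.86 -0.22 0.04
-1.96 -0.33 0.08
-2.06 -0.1 0.05
-2.16 -0.2 0.11
-2.26 -0.29 0.17
-2.36 -0.08 0.08
-2.46 -0.16 0.16
-2.56 -0.22 0.25
```

>>> {"api": "send_rows", "payload": {"targets": [{"tx": -0.05, "ty": -0.1, "tz": 0, "roll": 0}, {"tx": -0.12, "ty": -0.19, "tz": 0, "roll": 0}, {"tx": -0.19, "ty": -0.28, "tz": 0, "roll": 0}]}}

```text
t: 11.53
eef_pos: [0.6003, -0.0424, 0.363]
ee_rot: [0.735, 0.678, 0.002, -0.001]
ft_force: [4.2, 9.4, 0.3]
opening: 0.0007
grasp_force: 3.8
```

```bash
python3 -c "from m import *; show(0)"
```

```text
last move [ 1.1533e+01  6.0000e-01 -4.2000e-02  3.6300e-01  4.3000e-02 -6.8800e-01
  4.1730e+00  9.3510e+00  3.3700e-01 -5.0000e-03  4.2600e-01]
```

```bash
cat > model.py <<'E'
import numpy as np
from scipy.optimize import brentq
D=[(.523,-.004,.434,-7.122,-.033),(.5501,.0276,-4.849,-3.95,-.025),(.5672,.0309,-7.646,-2.883,-.125),(.5846,.0275,-7.542,1.117,-.037),(.5991,.0177,-6.447,2.725,-.024),(.6086,.0028,-3.01,6.0,-.035),(.6111,-.0141,-2.578,8.645,-.107),(.6074,-.0311,2.032,9.709,-.108),(.6003,-.0424,4.17,9.35,-.005)]
AX=np.array([.567,-.015]); ty=np.array([.9968,-.08]); tx=np.array([.08,.9968])
C=[a*.015*ty+b*.0095*tx for a in(-1,1) for b in(-1,1)]
def go(x,y,fx,fy,mz):
    r=np.array([x,y])-AX; ph=np.arctan2(r[1],r[0])
    def g(l):
        th=ph-l; n=np.array([np.sin(th),-np.cos(th)]) # cw tangent
        return min(-(r+c)@n for c in C)-.006
    l=brentq(g,.05,1.2); th=ph-l; n=np.array([np.sin(th),-np.cos(th)]); u=np.array([np.cos(th),np.sin(th)])
    c=min(C,key=lambda c:-(r+c)@n); s=(r+c)@u; F=-np.array([fx,fy])@n
    return th,s,F,F*s+.006*abs(np.array([fx,fy])@u)*0, r[0]*fy-r[1]*fx+mz
th0=.071+np.pi
if __name__=='__main__':
  for d in D:
    th,s,F,M1,M2=go(*d); print('turned %.2f lever %.3f F %.1f  M_F %.3f  M_ft %.3f'%((th0-th)%(2*np.pi),s,F,M1,M2))
E
python3 model.py
```

```text
turned 0.85 lever 0.034 F 4.8  M_F 0.161  M_ft 0.276
turned 1.75 lever 0.031 F 4.4  M_F 0.139  M_ft 0.248
turned 2.19 lever 0.038 F 5.0  M_F 0.189  M_ft 0.225
turned 2.56 lever 0.045 F 5.5  M_F 0.244  M_ft 0.303
turned 2.89 lever 0.051 F 4.7  M_F 0.237  M_ft 0.274
turned 3.19 lever 0.056 F 6.1  M_F 0.339  M_ft 0.268
turned 3.67 lever 0.029 F 6.6  M_F 0.190  M_ft 0.277
turned 4.17 lever 0.034 F 7.3  M_F 0.249  M_ft 0.317
turned 4.48 lever 0.039 F 6.8  M_F 0.267  M_ft 0.421
```

>>> {"api": "send_rows", "payload": {"targets": [{"tx": -0.04, "ty": -0.04, "tz": 0, "roll": 0}, {"tx": -0.08, "ty": -0.08, "tz": 0, "roll": 0}]}}

```text
t: 11.7
eef_pos: [0.5973, -0.0457, 0.3633]
ee_rot: [0.735, 0.678, 0.003, -0.001]
ft_force: [5.5, 8.3, -0.0]
opening: 0.0005
grasp_force: 3.8
```

```bash
python3 -c "
from m import *; import model
a=rd();print(a.round(3),model.go(a[1],a[2],a[6],a[7],a[9]))"
```

```text
[11.7    0.597 -0.046  0.363  0.043 -0.792  5.511  8.267 -0.03  -0.048
  0.42 ] (np.float64(-1.3572066533630007), np.float64(0.041221083102365094), np.float64(7.137779331448123), np.float64(0.29422699498796706), np.float64(0.3723185996531962))
```

>>> {"api": "send_rows", "payload": {"targets": [{"tx": -0.04, "ty": -0.03, "tz": 0, "roll": 0}, {"tx": -0.09, "ty": -0.07, "tz": 0, "roll": 0}]}}

```text
t: 11.87
eef_pos: [0.5939, -0.0485, 0.3634]
ee_rot: [0.735, 0.678, 0.003, -0.0]
ft_force: [6.2, 7.4, 0.0]
opening: 0.0007
grasp_force: 3.8
```

```bash
python3 -c "
from m import *; import model
a=rd();print(a.round(3),model.go(a[1],a[2],a[6],a[7],a[9]))"; python3 tab.py -.96 .05 8
```

```text
[ 1.1867e+01  5.9400e-01 -4.9000e-02  3.6300e-01  4.3000e-02 -8.9400e-01
  6.2490e+00  7.4290e+00  4.7000e-02  1.0000e-02  4.0900e-01] (np.float64(-1.447751071967597), np.float64(0.0428426793077015), np.float64(7.113201422165518), np.float64(0.3047486073809235), np.float64(0.4189950726340402))
-1.01 -0.05 -0.03
-1.06 -0.1 -0.06
-1.11 -0.14 -0.09
-1.16 -0.2 -0.11
-1.21 -0.25 -0.13
-1.26 -0.3 -0.15
-1.31 -0.36 -0.17
-1.36 -0.41 -0.18
```

>>> {"api": "send_rows", "payload": {"targets": [{"tx": -0.05, "ty": -0.03, "tz": 0, "roll": 0}, {"tx": -0.1, "ty": -0.06, "tz": 0, "roll": 0}]}}

```text
t: 12.03
eef_pos: [0.5901, -0.051, 0.3636]
ee_rot: [0.735, 0.678, 0.003, 0.0]
ft_force: [7.2, 6.5, 0.0]
opening: 0.0006
grasp_force: 3.8
```

```bash
python3 -c "
from m import *; import model
a=rd();print(a.round(3),model.go(a[1],a[2],a[6],a[7],a[9]))"
```

```text
[12.033  0.59  -0.051  0.364  0.043 -1.002  7.175  6.529  0.023  0.027
  0.409] (np.float64(-1.5405040584203267), np.float64(0.04450272401859528), np.float64(7.369245720207696), np.float64(0.32795150851161753), np.float64(0.435797546318673))
```

>>> {"api": "send_rows", "payload": {"targets": [{"tx": 0.15, "ty": 0.08, "tz": 0, "roll": 0}, {"tx": 0.35, "ty": 0.15, "tz": 0, "roll": 0}, {"tx": 0.4, "ty": 0.15, "tz": 0.3, "roll": 0}, {"tx": 0.4, "ty": 0.15, "tz": 1.0, "roll": 0}, {"tx": 0.4, "ty": 0.15, "tz": 1.8, "roll": 0}, {"tx": 0.4, "ty": 0.15, "tz": 2.3, "roll": 0}, {"tx": 0.2, "ty": -0.5, "tz": 2.3, "roll": 0}, {"tx": 0, "ty": -1.3, "tz": 2.3, "roll": 0}, {"tx": -0.2, "ty": -2.2, "tz": 2.3, "roll": 0}, {"tx": -0.4, "ty": -3.1, "tz": 2.3, "roll": 0}, {"tx": -0.6, "ty": -4, "tz": 2.3, "roll": 0}, {"tx": -0.8, "ty": -4.9, "tz": 2.3, "roll": 0}]}}

```text
t: 13.03
eef_pos: [0.5569, -0.2508, 0.4558]
ee_rot: [0.735, 0.678, -0.0, 0.0]
ft_force: [1.3, -0.7, -0.7]
opening: 0.0006
grasp_force: 0.0
```

>>> {"api": "send_rows", "payload": {"targets": [{"tx": 0, "ty": -0.4, "tz": 0, "roll": 0}, {"tx": 0, "ty": -0.5, "tz": 0, "roll": 0}, {"tx": 0, "ty": -0.5, "tz": 0, "roll": 0}, {"tx": 0, "ty": -0.5, "tz": 0, "roll": 0}]}}

```text
t: 13.37
eef_pos: [0.5577, -0.2685, 0.4549]
ee_rot: [0.735, 0.678, 0.0, -0.0]
ft_force: [-0.5, 0.5, -1.3]
opening: 0.0003
grasp_force: 0.0
```

```bash
python3 - <<'E'
from h import *
print(manip.sense()['t'],manip.sense()['eef_pos'],manip.sense()['ft_force'])
im,d,p,T=cam('scene'); B=cv2.resize(im[160:265,270:380],(628,600),interpolation=2)
im,d,p,T=cam('top'); A=cv2.resize(im[165:240,262:372],(770,525),interpolation=2)
save('fin.png',np.hstack([cv2.resize(B,(399,382)),cv2.resize(A,(400,382))]))
E
```

```text
13.3667 [ 0.55769925 -0.26849246  0.45486655] [-0.48875813  0.51757024 -1.34543795]
```

View pics/fin.png

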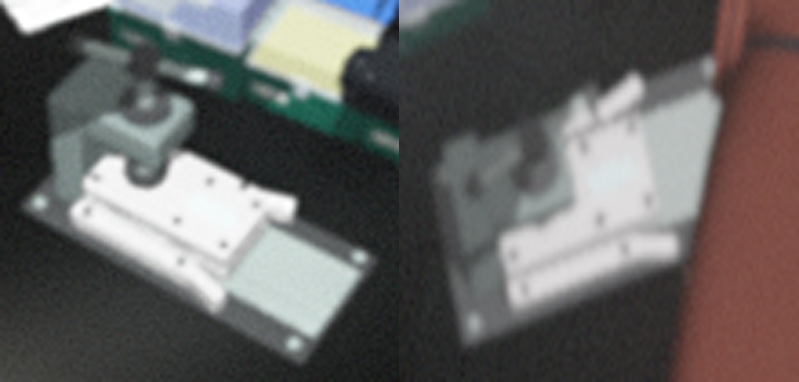

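The ram foot is down on the cell at about (148,172) in the left half. The cell reaches the column, and the bar now lies along the bed, which fits about 4.75 rad of turning. The gripper is clear, so I am handing in.

```bash
python3 -c "from bench import manip; print(manip.close_job())"
```

```text
the job is handed in; nothing more can be done
None
```

The job is handed in: the cell was pushed against the stop until the force rose to 22 N, then clamped at about 0.42 N m (roughly 1.2 rad past contact, ±0.25 rad), with the gripper clear; no verdict came back.

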